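Weigh in the crucible and vent the analyser

ROBOT

A 6-joint arm with a two-finger parallel gripper is mounted at the origin on the work surface. World frame = base frame: x ahead of the robot, y to its left, z up, the work surface at z = 0. Lengths are in m, angles in degrees, forces in N, time in s.
With the tool pointing down it reaches from about 0.325 to 0.85 m from the base axis. Payload 15.5 kg.
Tool frame: the origin (TCP) lies midway between the tips of the shut fingers; the grasp point (between the pads) lies 19 mm behind it; y points along the fingers, x is the direction in which the jaws open and shut, and the axes are right-handed (so a half turn about y gives the same grasp; the last joint's range is limited). The gripper opens to 91 mm and grips with 3 to 60 N. Pads are 32 mm wide; open, the fingers measure 118 mm over their backs; the gripper's body (76 mm by 178 mm) begins 60 mm behind the grasp point.
Start: joints at [61.507, 28.281, 77.091, -0, 74.628, -5.472], TCP at [0.244, 0.575, 0.214] pointing down, gripper open.
Joint ranges: [-166.48, 166.48], [-47.26, 123.95], [12.59, 153.08], [-70.14, 250.14], [6.76, 159.57], [-176.63, 176.63]. Speed limits (degrees/s): [108.29, 108.29, 147.25, 172.46, 172.46, 172.46].

INTERFACE

Orientations are given as a 3x3 rotation matrix whose columns are the frame's x, y, z axes.
In Python, from bench import ctrl gives the robot as it stands. The module is installed in compiled form; this text tells all that it offers. Calls block until the motion is done:
- ctrl.goto(position, orientation): joint-space move of the TCP to a pose.
- ctrl.move_l(position, vel=0.15, ori=None, contact_N=None): straight line of the TCP; ori=None keeps the orientation; vel is the mean speed in m/s. With contact_N (N) it stops when the force on the tool has changed by that much, and returns True; else False.
- ctrl.movej(angles): joint-space move.
- ctrl.command_gripper(opening): opening from 0.0 (shut) to 1.0 (fully open); the grip force is fixed at half the most; returns when the fingers have stopped.
- ctrl.sleep(seconds).
- ctrl.ik(position, orientation): joint angles nearest the present ones, or None.
- ctrl.read_camera(name): name is "scene" or "top" or "wrist"; returns the picture (420x560x3 uint8, blue, green, red); there is no depth.
- ctrl.camera_params(name): a dict with "fx", "fy", "cx", "cy" (pixels), "pose" (4x4, takes a point from camera to world coordinates); the wrist camera has in their place "T_tool_cam" (4x4, takes a point from camera to tool coordinates, whose origin is the TCP and whose axes are the tool frame's). Camera axes: x right, y up, looking along -z (the intrinsics and any distortion apply to the point x, -y, -z); pixel columns grow to the right and rows downward; lengths in m; the calibration is good to about 2 mm. A picture is of the moment at which its call begins: read the wrist's pose just before it. camera_params takes no time and is no camera call.
A pose or a line that the arm cannot do raises ctrl.MotionError and nothing moves.
- ctrl.sign_off(): hands the job in, once; it reports no verdict.
Readings, each from a call of its own:
- ctrl.current_t(): time.
- ctrl.current_q(): joint angles.
- ctrl.current_dq(): joint speeds.
- ctrl.current_effort(): joint torques, N m.
- ctrl.current_tool_pos(): TCP position.
- ctrl.current_eef_rot(): TCP orientation.
- ctrl.current_contact_force(): force on the tool from outside, world axes, zero at the start.
- ctrl.current_wrist_torque(): the same for the moment, N m.
- ctrl.current_grip_width(): opening from 0.0 (shut) to 1.0 (fully open).
Only numpy, scipy, OpenCV 4.12 (cv2) and the standard library are available. Lean on these libraries where they do the work, as an engineer would, in place of code of your own. Each camera call takes 0.05 s, during which the arm holds its last target.

TASK

Get the next run ready: stand the tall empty crucible from the cooling plate upright in the middle of the balance pan and let go of it, setting it down gently so that the pan is never pressed down onto its stop. While its weight settles, lift the analyser's spring-closed lid by its bar handle until the pointer on the lid is level with the white line of the vent index on the quadrant, not swinging it well past the line, and finish while still holding the lid there, because it falls shut by itself. Leave the index as it is set, and leave the low dish, the jar and the spatula where they are.

Things in the scene. Friction and masses are not known exactly. Their poses are not given: they have to be found in the camera images.
- crucible_centre (a point): white ceramic crucible, an open straight-walled cup 40 mm in diameter, 45 mm tall, wall 3 mm, its bottom edge narrowed a little, about 60 to 105 g, standing on the square aluminium cooling plate (100 x 100 x 12 mm) on the bench in front of the balance; this point is its centre, 22.5 mm above its underside; its z axis points to its mouth
- pan_centre (a point): centre of the top face of the balance's round steel pan, 120 mm in diameter, 72 mm above the bench, with a fine ring 60 mm in diameter around the middle; the balance is a low white box 190 mm wide, its sloping display towards the robot
- balance_pan (a joint): how far the sprung pan is pressed down, m: 0 empty, about 0.001 to 0.002 with the crucible on it, 0.010 on its stop; the spring is 600 N/m
- lid_grip (a point): middle of the analyser lid's bar handle: a level black bar, 14 mm in diameter, 124 mm long, along this point's y, on two thin steel posts 110 mm apart; the bar's axis is 40 mm above the lid's top. Lid shut: 206 mm above the bench. It lies 175 mm from the hinge axis along the lid towards the robot (the point's -x) and 48 mm above the axis square to the lid (+z), and turns with the lid
- lid_hinge (a point): middle of the hinge axis at the lid's far edge, 158 mm above the bench; the axis lies along this point's y, x points away from the handle; it stays put. The analyser is a grey bench instrument, 240 mm wide, 325 mm deep, 150 mm tall, its dark sloping console towards the robot; its lid (180 mm wide, 193 mm deep, 16 mm thick) is on top
- analyser_lid (a joint): lid angle, rad: 0 shut, growing as the handle end rises, to 1.3; a spring and the lid's weight close it, needing about 5 N upward at the handle when shut, up to about 14 N at 0.65 rad
- lid_pointer (a point): tip of the dark steel pointer on the lid's right side (seen from the console), 151 mm from the hinge axis; it turns with the lid, along the inner edge of the quadrant
- vent_mark (a point): inner end of the white line across the middle of the vent index, a small black clamp (26 x 16 x 10 mm) with a steel thumbscrew, set stiffly on the upright aluminium quadrant arc to the right of the lid (seen from the console); 147 mm from the hinge axis. The pointer tip comes beside this point, in the same height, when the lid is at the vent angle
- vent_index (a joint): angle at which the index is clamped, rad, measured like the lid's: the lid is at the vent mark when its angle equals this one (0.35 to 0.65)
- dish_centre (a point): centre of the low white ceramic dish, 80 mm wide at the rim and 26 mm tall, beside the balance; not to be moved
- jar_centre (a point): centre of the brown glass jar with a black cap, 56 mm in diameter and about 85 mm tall, beside the balance; not to be moved
- spatula_grip (a point): middle of the thin steel laboratory spatula, a 6 mm rod with flat ends, 165 mm long, lying on the bench beside the cooling plate; not to be moved
There are look-alikes about, which are no part of the job. What is shaped like the part that bears crucible_centre but orange or purple is not meant.

How it is judged:
By the outcome, as a careful person would: the job done as asked, in the order asked, and still so for the second after the job is handed in, while the arm keeps its last pose, push and grip.
It also fails if it takes over 64 s, if anything falls off the work surface, if the arm or the gripper's body presses on something with over 40 N, if the wrist force passes 120 N, or if a joint passes its speed limit or range.

## Working session

There is one attempt and no reset: what is moved stays moved. The work goes in short steps, each a Python script; the robot and the scene stay as the last script left them, time stands still between calls to the robot, and variables do not carry over. Pictures are saved under pics/ and viewed, and the job is handed in when it is done.

```bash
mkdir -p pics; python3 - <<'E'
from bench import ctrl
import cv2,numpy as np
for n in ["scene","top","wrist"]:
    p=ctrl.camera_params(n); print(n,{k:np.round(v,4).tolist() if not isinstance(v,str) else v for k,v in p.items()})
    cv2.imwrite(f"pics/{n}0.png",ctrl.read_camera(n))
print(ctrl.current_t(),ctrl.current_eef_rot(),ctrl.current_grip_width())
E
```

```text
scene {'fx': 382.4517, 'fy': 382.4517, 'cx': 270.6109, 'cy': 208.5366, 'pose': [[-0.4622, -0.6188, 0.6351, 1.1975], [0.8866, -0.3377, 0.3161, 0.3377], [0.0189, 0.7092, 0.7047, 0.8925], [0.0, 0.0, 0.0, 1.0]]}
top {'fx': 388.8014, 'fy': 388.8014, 'cx': 279.6533, 'cy': 215.5568, 'pose': [[0.0133, 0.9872, -0.1587, 0.3952], [-0.9996, 0.009, -0.0276, -0.0047], [-0.0258, 0.159, 0.9869, 1.0522], [0.0, 0.0, 0.0, 1.0]]}
wrist {'fx': 316.7885, 'fy': 316.7885, 'cx': 280.7426, 'cy': 215.5774, 'T_tool_cam': [[1.0, 0.0006, 0.0001, -0.0003], [-0.0001, 0.2538, -0.9673, -0.1703], [-0.0006, 0.9673, 0.2538, 0.0711], [0.0, 0.0, 0.0, 1.0]]}
0.15 [[ 3.91075860e-01 -4.11479279e-04 -9.20358355e-01]
 [ 9.20358024e-01 -7.84714290e-04  3.91076070e-01]
 [-8.83138053e-04 -9.99999607e-01  7.18254403e-05]] 1.0006106922900153
```

View pics/scene0.png

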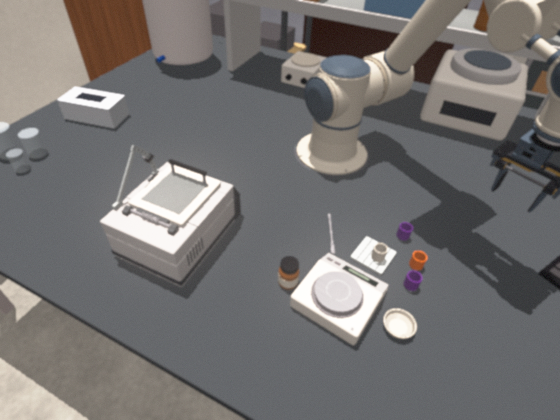

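View pics/top0.png

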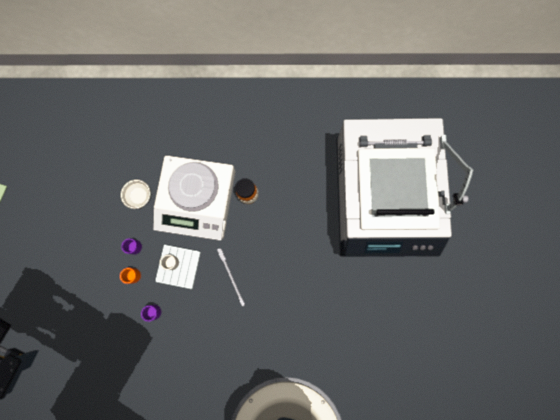

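View pics/wrist0.png

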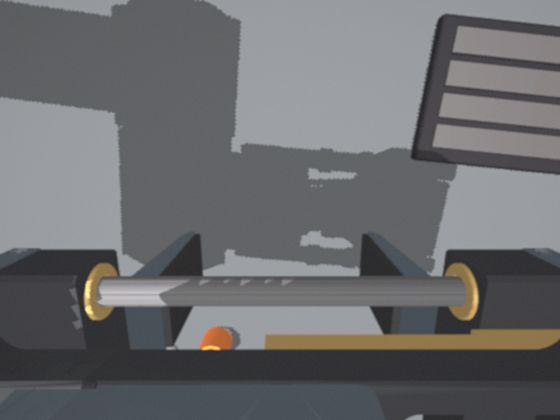

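The top view shows the cooling plate with the white crucible at about (170,262). The balance pan is at (193,186) and the analyser bar at (404,212). The quadrant is on the right with its index at about (459,199). Purple and orange look-alikes stand at (131,246), (129,276) and (151,313). Next I'll enlarge crops to confirm.

```bash
cat > h.py <<'E'
import cv2,numpy as np
from bench import ctrl
def ray(n,u,v,P=None):
    p=ctrl.camera_params(n); T=np.array(p["pose"]) if P is None else P
    d=T[:3,:3]@np.array([(u-p["cx"])/p["fx"],-(v-p["cy"])/p["fy"],-1.0]); return T[:3,3],d/np.linalg.norm(d)
def onz(n,u,v,z,P=None):
    o,d=ray(n,u,v,P); return o+d*(z-o[2])/d[2]
def proj(n,X,P=None):
    p=ctrl.camera_params(n); T=np.array(p["pose"]) if P is None else P
    c=T[:3,:3].T@(np.array(X)-T[:3,3]); return np.array([p["cx"]+p["fx"]*c[0]/-c[2],p["cy"]-p["fy"]*c[1]/-c[2]])
def tri(rs):
    A=np.zeros((3,3));b=np.zeros(3)
    for o,d in rs:
        M=np.eye(3)-np.outer(d,d);A+=M;b+=M@o
    X=np.linalg.solve(A,b); return X,[np.linalg.norm((np.eye(3)-np.outer(d,d))@(X-o)) for o,d in rs]
def wristpose():
    T=np.eye(4);T[:3,:3]=ctrl.current_eef_rot();T[:3,3]=ctrl.current_tool_pos()
    return T@np.array(ctrl.camera_params("wrist")["T_tool_cam"])
def crop(img,x0,y0,w,h,s,name):
    cv2.imwrite("pics/"+name,cv2.resize(img[y0:y0+h,x0:x0+w],None,fx=s,fy=s,interpolation=cv2.INTER_CUBIC))
E
python3 - <<'E'
from h import *
t=cv2.imread("pics/top0.png");s=cv2.imread("pics/scene0.png")
crop(t,110,150,150,180,3,"c1.png"); crop(t,335,115,150,150,4,"c2.png"); crop(s,95,135,150,140,4,"c3.png"); crop(s,270,210,160,140,4,"c4.png")
E
```

```text
(no output)
```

View pics/c1.png

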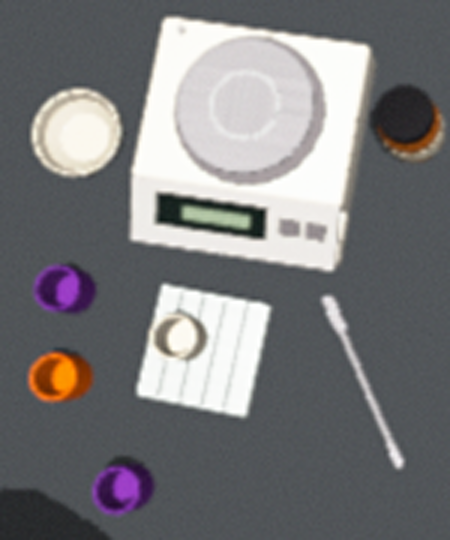

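View pics/c2.png

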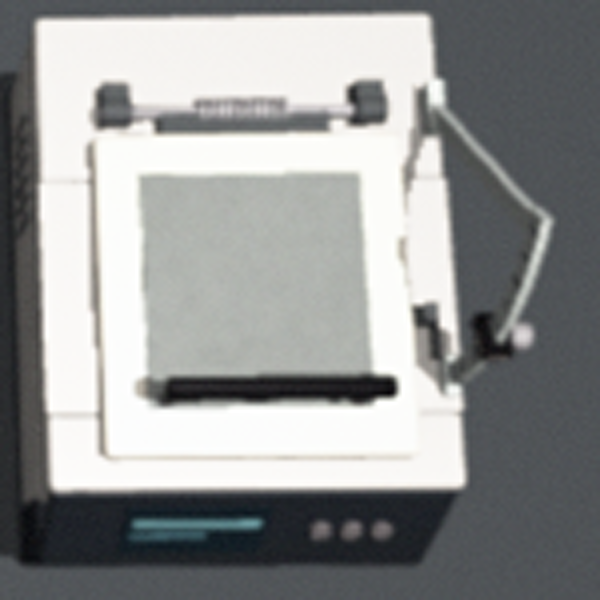

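View pics/c3.png

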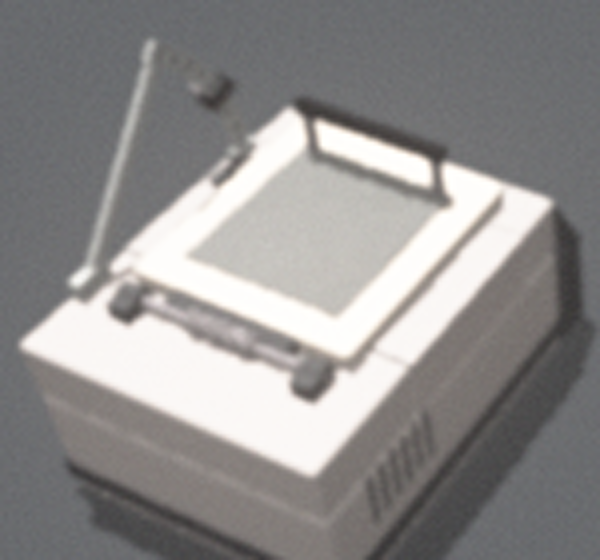

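View pics/c4.png

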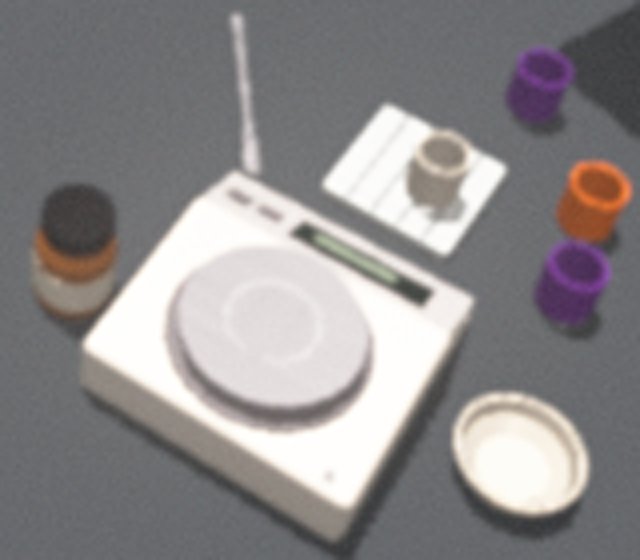

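Only one tall white crucible stands on the plate, with its rim centre near top (170,262) and scene (381,249). The purple ones at (131,246) and (151,313) and the orange one at (129,276) are the wrong colour and off the plate. Next I'll triangulate the points.

```bash
python3 - <<'E'
from h import *
np.set_printoptions(precision=4,suppress=True)
def c(x0,y0,s,X,Y): return x0+(X+.5)/s-.5,y0+(Y+.5)/s-.5
c1=lambda X,Y:c(110,150,3,X,Y); c2=lambda X,Y:c(335,115,4,X,Y); c3=lambda X,Y:c(95,135,4,X,Y); c4=lambda X,Y:c(270,210,4,X,Y)
for n,a,b,z in [("rim",c1(179,335),c4(443,156),.057),("pan",c1(245,104),c4(272,322),.072),("barR",c2(397,386),c3(297,104),.206),("barL",c2(162,388),c3(444,152),.206),
 ("knobL",c2(113,104),c3(312,377),.158),("knobR",c2(367,104),c3(127,300),.158),("pointer?",c2(447,387),c3(243,140),None),("index",c2(490,335),c3(211,88),None),("screw",c2(526,336),c3(222,95),None),("arctop",c2(547,217),c3(150,46),None)]:
    X,r=tri([ray("top",*a),ray("scene",*b)])
    print(n,X,"res",np.round(r,4), *( [onz("top",*a,z),onz("scene",*b,z)] if z else []))
E
```

```text
rim [0.4335 0.3078 0.0507] res [0.0015 0.0015] [0.4337 0.3044 0.057 ] [0.4384 0.3093 0.057 ]
pan [0.6338 0.2532 0.0703] res [0.0011 0.0011] [0.633  0.2538 0.072 ] [0.6354 0.2523 0.072 ]
barR [ 0.5446 -0.3193  0.2052] res [0.0007 0.0007] [ 0.5441 -0.3183  0.206 ] [ 0.5455 -0.3193  0.206 ]
barL [ 0.5422 -0.1915  0.2091] res [0.0018 0.0018] [ 0.5419 -0.1906  0.206 ] [ 0.5395 -0.1959  0.206 ]
knobL [ 0.7224 -0.177   0.1589] res [0.0009 0.0009] [ 0.7222 -0.1764  0.158 ] [ 0.722  -0.1786  0.158 ]
knobR [ 0.7243 -0.329   0.1571] res [0.002 0.002] [ 0.7228 -0.3267  0.158 ] [ 0.7252 -0.3306  0.158 ]
pointer? [ 0.5542 -0.3683  0.1581] res [0.0039 0.0039]
index [ 0.5721 -0.3681  0.2186] res [0.0035 0.0035]
screw [ 0.5674 -0.3792  0.2106] res [0.0084 0.0084]
arctop [ 0.6174 -0.3682  0.2847] res [0.0001 0.0001]
```

The measured points match the given heights and sizes: bar length 128 mm against 124, and bar to hinge 180 mm in x against 175. I'll hover over the crucible and refine with the wrist camera.

```bash
python3 - <<'E'
from h import *
np.set_printoptions(precision=4,suppress=True)
R=np.array([[0,0,-1],[1,0,0],[0,-1,0]],float)
for p in [(.435,.307,.14),(.435,.307,.02),(.634,.253,.16),(.634,.253,.08)]: print(ctrl.ik(p,R))
ctrl.goto((.435,.307,.14),R); print(ctrl.current_t(),ctrl.current_tool_pos())
np.save("Tw1.npy",wristpose()); cv2.imwrite("pics/w1.png",ctrl.read_camera("wrist"))
E
```

```text
[ 28.7852  26.0093  95.2589  -0.      58.7318 -61.2148]
[ 28.7852  36.6221 100.8317  -0.      42.5462 -61.2148]
[ 16.7457  35.7774  71.7371  -0.      72.4855 -73.2543]
[ 16.7457  40.6181  75.8657  -0.      63.5162 -73.2543]
1.425 [0.435  0.3078 0.1402]
```

View pics/w1.png

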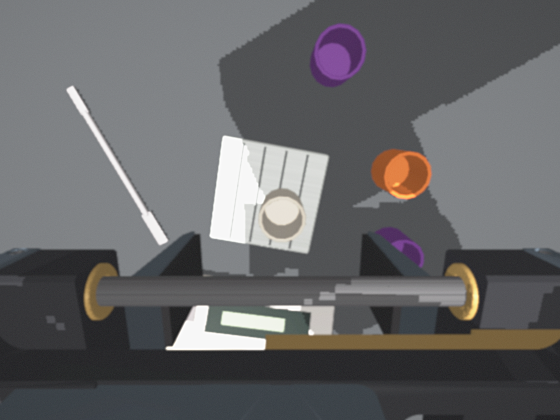

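The wrist view shows the white crucible on the plate, rim centre at about (283,215), between the open jaws. The spatula is on the left and the coloured look-alikes on the right.

```bash
python3 - <<'E'
from h import *
P=np.load("Tw1.npy");im=cv2.imread("pics/w1.png")
crop(im,230,170,110,90,6,"w1c.png")
print(onz("wrist",283,215,.057,P),proj("wrist",(.435,.307,.057),P))
for q in [(260.5,215),(305.5,215)]: print(onz("wrist",*q,.057,P))
E
```

```text
[0.42975242 0.3092689  0.057     ] [280.2627442  221.11111506]
[0.42973915 0.29066316 0.057     ]
[0.4297657  0.32787545 0.057     ]
```

View pics/w1c.png

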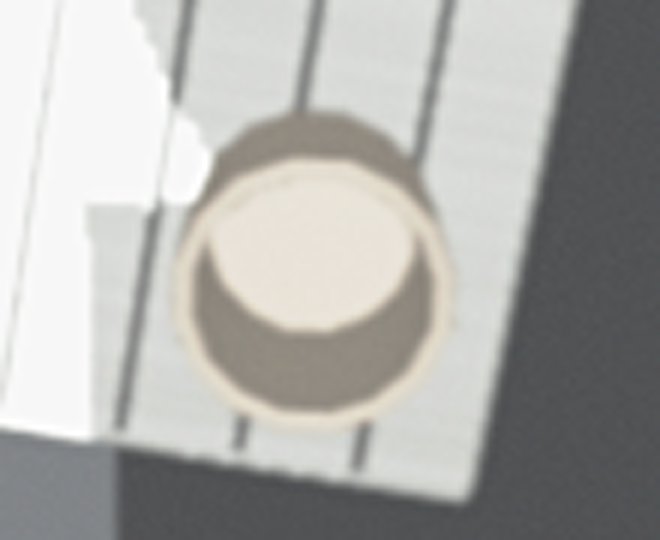

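The rim ellipse centres at (282.6,219.1), which gives (0.434,0.309). That agrees with the other two views, so I'll grasp and lift.

```bash
python3 - <<'E'
from h import *
np.set_printoptions(precision=4,suppress=True)
P=np.load("Tw1.npy"); print(onz("wrist",282.6,219.1,.057,P))
f=ctrl.current_contact_force
print(f())
ctrl.command_gripper(0.7)
ctrl.move_l((.4337,.3087,.020),vel=.12)
print(ctrl.current_tool_pos(),f())
ctrl.command_gripper(0.0)
print(ctrl.current_grip_width()*91,ctrl.current_tool_pos(),f(),ctrl.current_t())
ctrl.move_l((.4337,.3087,.150),vel=.12)
print(ctrl.current_grip_width()*91,f(),ctrl.current_t())
cv2.imwrite("pics/w2.png",ctrl.read_camera("wrist"))
E
```

```text
[0.4333 0.3089 0.057 ]
[-0.2142 -0.4943  0.4931]
[0.4341 0.3089 0.0206] [ 0.1581 -0.299  -0.1005]
39.77978881701195 [0.4338 0.3088 0.0202] [-0.3421 -1.0832  6.4298] 3.7167
39.599899074295806 [-1.0957 -0.141  -1.1616] 4.95
```

View pics/w2.png

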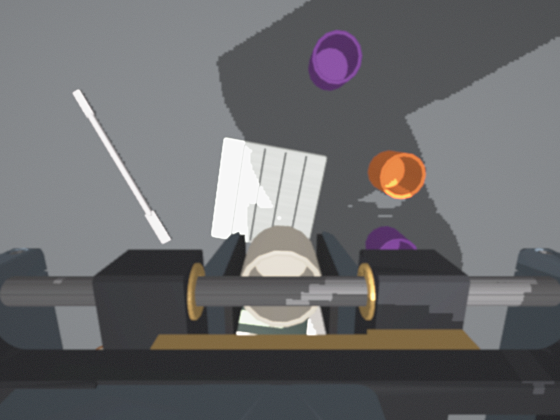

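The crucible is held (40 mm between the pads) and hangs level between the fingers. I'll carry it over the pan and lower it slowly.

```bash
python3 - <<'E'
from h import *
np.set_printoptions(precision=4,suppress=True)
f=ctrl.current_contact_force
R=ctrl.current_eef_rot()
R=np.array([[0,0,-1],[1,0,0],[0,-1,0]],float)
ctrl.move_l((.6342,.2530,.150),vel=.2)
print(ctrl.current_tool_pos(),f(),ctrl.current_t())
P=wristpose();np.save("Tw3.npy",P);cv2.imwrite("pics/w3.png",ctrl.read_camera("wrist"));cv2.imwrite("pics/t3.png",ctrl.read_camera("top"))
E
```

```text
[0.6334 0.2532 0.1499] [-0.6151  0.2058 -0.6198] 6.1917
```

View pics/w3.png

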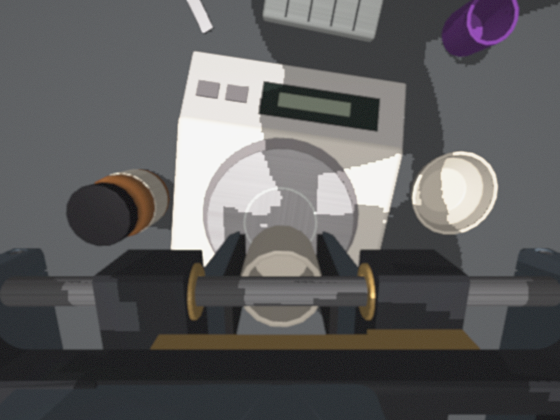

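The wrist view shows the pan at u 204–357 and the ring at u 244–317, so its centre is at about u 280.5. The top of the ring is at v≈188.

```bash
python3 - <<'E'
from h import *
P=np.load("Tw3.npy");c=np.array([.634,.253,.072])
for d in [(0,0),(-.03,0),(0,.03),(0,-.03),(-.06,0),(0,.06),(0,-.06)]: print(d,proj("wrist",c+[*d,0],P))
crop(cv2.imread("pics/w3.png"),190,130,180,110,4,"w3c.png")
E
```

```text
(0, 0) [281.0634864  223.61930445]
(-0.03, 0) [281.06007232 187.18888921]
(0, 0.03) [317.8587481  223.60956858]
(0, -0.03) [244.27100798 223.62903958]
(-0.06, 0) [281.05644498 148.48286363]
(0, 0.06) [354.6567934  223.59983198]
(0, -0.06) [207.48131253 223.63877398]
```

View pics/w3c.png

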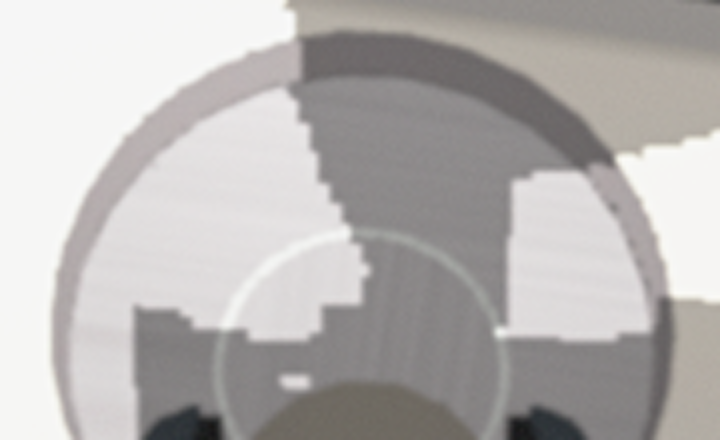

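The ring lies within 1 mm of the prediction, so the pan centre is about (0.6345,0.2525). I'll lower gently.

```bash
python3 - <<'E'
from h import *
np.set_printoptions(precision=4,suppress=True)
f=ctrl.current_contact_force
ctrl.move_l((.6349,.2527,.088),vel=.08)
ctrl.sleep(.2);print(ctrl.current_tool_pos(),f(),ctrl.current_t())
h=ctrl.move_l((.6349,.2527,.0795),vel=.012,contact_N=2.0)
print(h,ctrl.current_tool_pos(),[f()[2] for _ in range(3)],ctrl.current_t())
cv2.imwrite("pics/w4.png",ctrl.read_camera("wrist"))
E
```

```text
[0.6352 0.2528 0.0885] [-0.3931 -0.504  -0.143 ] 7.4167
False [0.6349 0.2527 0.0795] [np.float64(0.3057802555121102), np.float64(0.3057802555121102), np.float64(0.3057802555121102)] 8.275
```

View pics/w4.png

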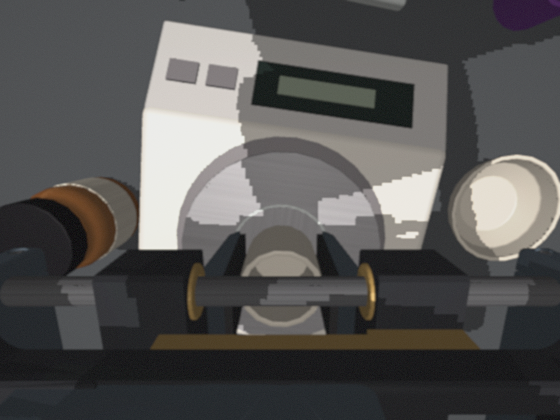

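The crucible is at contact height over the middle of the ring, with only about 0.3 N on the tool. I'll go 0.5 mm lower to the expected loaded height and release.

```bash
python3 - <<'E'
from h import *
np.set_printoptions(precision=4,suppress=True)
f=ctrl.current_contact_force
ctrl.move_l((.6349,.2527,.0790),vel=.01,contact_N=2.0)
print(ctrl.current_tool_pos(),f(),ctrl.current_t())
ctrl.command_gripper(0.62)
print(ctrl.current_grip_width()*91,f(),ctrl.current_t())
ctrl.move_l((.6349,.2527,.17),vel=.08)
print(f(),ctrl.current_t())
cv2.imwrite("pics/w5.png",ctrl.read_camera("wrist"));cv2.imwrite("pics/s5.png",ctrl.read_camera("scene"))
np.save("Tw5.npy",wristpose())
crop(cv2.imread("pics/s5.png"),270,190,160,150,4,"s5c.png")
E
```

```text
[0.635  0.2527 0.0791] [ 0.5259  0.461  -0.0282] 8.575
56.32729225716403 [ 0.3975 -0.2803  0.0513] 9.0417
[-0.9081 -0.7645 -0.0878] 10.325
```

View pics/w5.png

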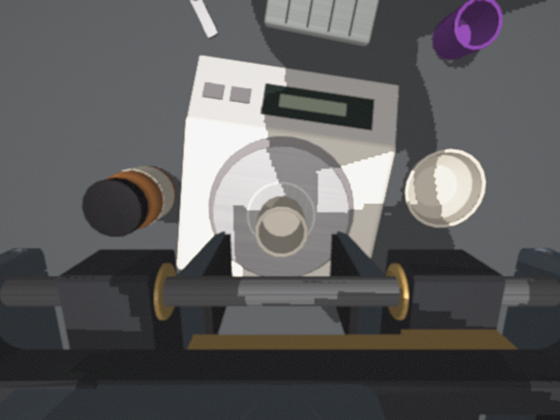

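View pics/s5c.png

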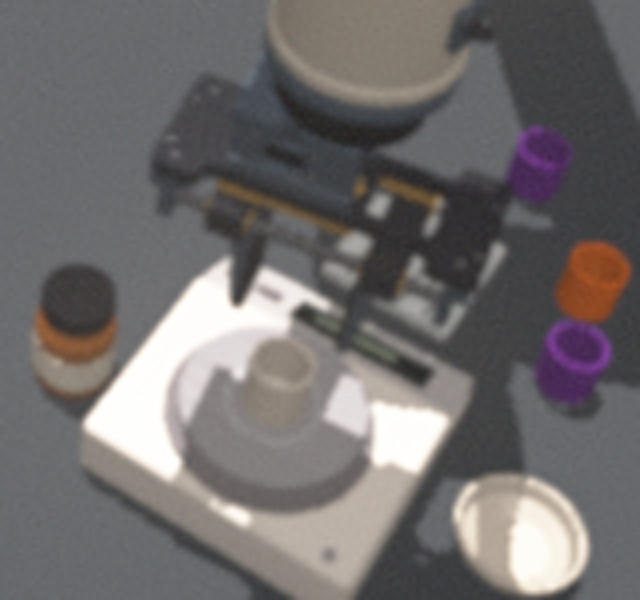

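The crucible stands upright and released within the ring. Next I'll survey the lid and quadrant with the wrist camera from the left side, checking IK first.

```bash
python3 - <<'E'
from h import *
np.set_printoptions(precision=4,suppress=True)
P=np.load("Tw5.npy"); print("rim pred",proj("wrist",(.6345,.2525,.1157),P))
for a in (20,30,40,50):
    s,c=np.sin(np.radians(a)),np.cos(np.radians(a))
    R=np.array([[-1,0,0],[0,-c,-s],[0,-s,c]]).T
    for cam in [(.58,-.08,.45),(.58,-.12,.45),(.55,-.12,.48)]:
        t=np.array(cam)+.17*R[:,1]-.071*R[:,2]
        print(a,cam,t,ctrl.ik(t,R))
for sg in (1,-1):
    R=np.array([[sg,0,0],[0,0,-1],[0,sg,0]]).T
    print(sg,ctrl.ik((.543,-.255,.187),R))
E
```

```text
rim pred [281.1407 231.7744]
20 (0.58, -0.08, 0.45) [ 0.58   -0.2155  0.3251] None
20 (0.58, -0.12, 0.45) [ 0.58   -0.2555  0.3251] None
20 (0.55, -0.12, 0.48) [ 0.55   -0.2555  0.3551] None
30 (0.58, -0.08, 0.45) [ 0.58   -0.1917  0.3035] [   5.3028   31.0279   87.703   -61.0546   80.2026 -152.3818]
30 (0.58, -0.12, 0.45) [ 0.58   -0.2317  0.3035] [   1.3899   30.5852   88.6304  -62.711    76.9551 -153.5916]
30 (0.55, -0.12, 0.48) [ 0.55   -0.2317  0.3335] [   1.4655   26.3334   91.0769  -62.324    77.8473 -155.2012]
40 (0.58, -0.08, 0.45) [ 0.58   -0.1646  0.2863] [   4.513    28.6512   85.9647  -51.4069   77.7051 -158.06  ]
40 (0.58, -0.12, 0.45) [ 0.58   -0.2046  0.2863] [   0.5889   28.2202   86.805   -52.5943   74.6465 -159.986 ]
40 (0.55, -0.12, 0.48) [ 0.55   -0.2046  0.3163] [   0.621    24.016    88.9817  -52.1639   75.9074 -161.6278]
50 (0.58, -0.08, 0.45) [ 0.58   -0.1349  0.2741] [   3.1689   26.5136   84.2189  -41.3597   76.2343 -164.0348]
50 (0.58, -0.12, 0.45) [ 0.58   -0.1749  0.2741] [  -0.7708   26.1319   84.919   -42.0803   73.5468 -166.6607]
50 (0.55, -0.12, 0.48) [ 0.55   -0.1749  0.3041] [  -0.8129   21.9893   86.847   -41.6725   75.1695 -168.2264]
1 [-30.8572  27.7744  82.7125  -0.      69.5131 -30.8572]
-1 [-30.8572  27.7744  82.7125  -0.      69.5131 149.1428]
```

```bash
python3 - <<'E'
from h import *
np.set_printoptions(precision=4,suppress=True)
ctrl.move_l((.60,.22,.32),vel=.2)
a=np.radians(40);s,c=np.sin(a),np.cos(a)
R=np.array([[-1,0,0],[0,-c,-s],[0,-s,c]]).T
t=np.array((.58,-.08,.45))+.17*R[:,1]-.071*R[:,2]
ctrl.goto(t,R); ctrl.sleep(.2)
print(ctrl.current_t(),ctrl.current_tool_pos())
np.save("Tw6.npy",wristpose());cv2.imwrite("pics/w6.png",ctrl.read_camera("wrist"))
cv2.imwrite("pics/t6.png",ctrl.read_camera("top"))
E
```

```text
12.95 [ 0.5802 -0.1643  0.2864]
```

View pics/w6.png

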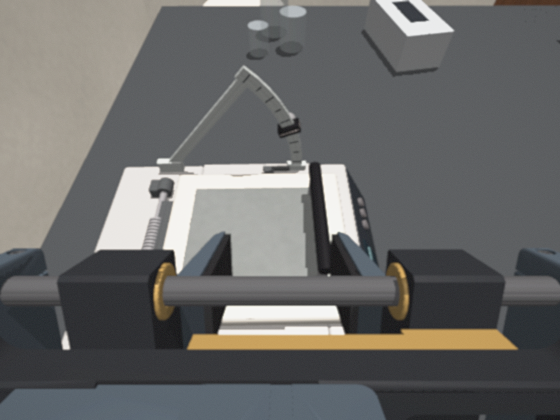

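View pics/t6.png

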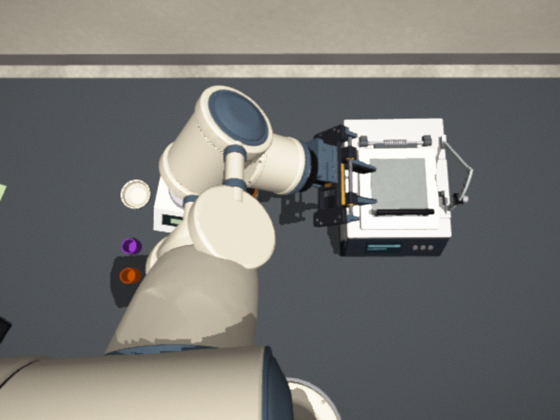

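The wrist survey shows the whole quadrant: the black index clamp at about (288,128), the hinge knob at (161,187), the bar from (316,165) to (326,268), and the lid's pointer near (290,168). I'll enlarge that area.

```bash
python3 - <<'E'
from h import *
im=cv2.imread("pics/w6.png")
crop(im,225,60,100,125,6,"w6c.png"); crop(im,130,150,220,130,3.5,"w6d.png")
E
```

```text
(no output)
```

View pics/w6c.png

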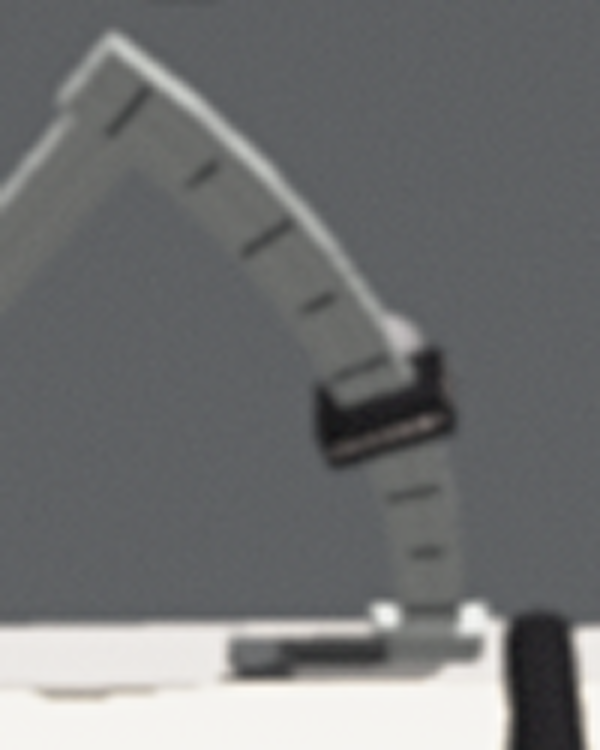

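View pics/w6d.png

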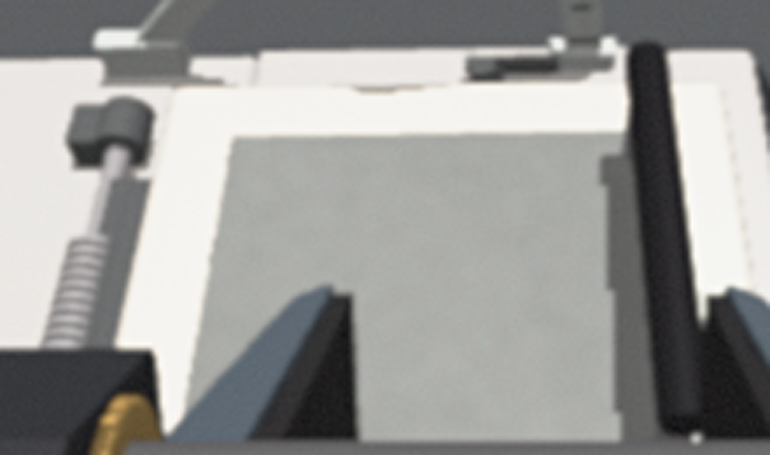

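The white line on the clamp's left face is clear; its inner end is at about (280.4,135.3). The pointer tip is at about (289,168). I'll take a second, steeper wrist view to triangulate.

```bash
python3 - <<'E'
from h import *
np.set_printoptions(precision=4,suppress=True)
a=np.radians(62);s,c=np.sin(a),np.cos(a)
R=np.array([[-1,0,0],[0,-c,-s],[0,-s,c]]).T
t=np.array((.59,-.20,.50))+.17*R[:,1]-.071*R[:,2]
q=ctrl.ik(t,R);print(t,q)
ctrl.goto(t,R); ctrl.sleep(.2)
print(ctrl.current_t(),ctrl.current_tool_pos())
np.save("Tw7.npy",wristpose());im=ctrl.read_camera("wrist");cv2.imwrite("pics/w7.png",im)
u,v=proj("wrist",(.573,-.365,.22),np.load("Tw7.npy"));print(u,v)
u=int(u);v=int(v);x0,y0=max(u-50,0),max(v-50,0);print(x0,y0);crop(im,x0,y0,100,120,5,"w7c.png")
E
```

```text
[ 0.59   -0.2171  0.3166] [-10.7697  22.6149  76.859  -28.3023  76.5933 174.9596]
18.225 [ 0.59   -0.2171  0.3165]
298.0678035086346 117.93071795276296
248 67
```

View pics/w7.png

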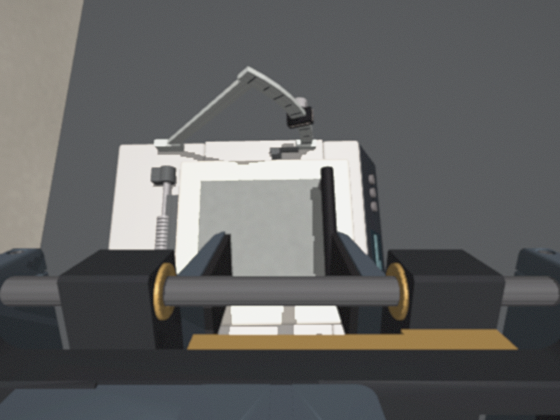

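View pics/w7c.png

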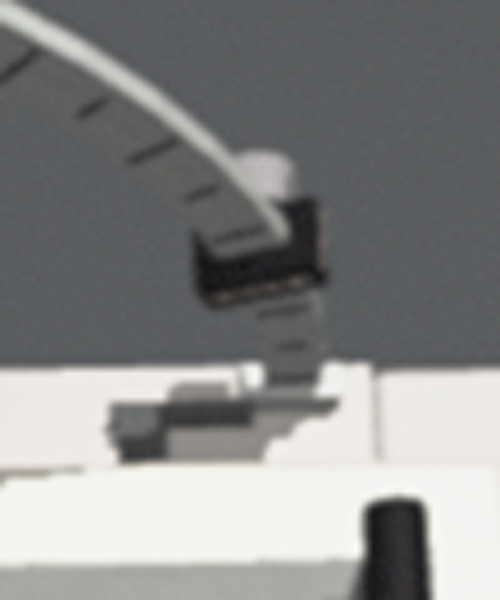

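Second view: the line's inner end is at (290.2,127.0) and the pointer tip at about (298.0,149.0). Triangulating.

```bash
python3 - <<'E'
from h import *
np.set_printoptions(precision=4,suppress=True)
P6=np.load("Tw6.npy");P7=np.load("Tw7.npy")
f6=lambda X,Y:(225+(X+.5)/6-.5,60+(Y+.5)/6-.5); f7=lambda X,Y:(248+(X+.5)/5-.5,67+(Y+.5)/5-.5)
H=np.array([.723,-.253,.158])
def ang(X): return np.hypot(H[0]-X[0],X[2]-H[2]),np.arctan2(X[2]-H[2],H[0]-X[0])
for n,a,b in [("inner",f6(333,452),f7(213,302)),("outer",f6(438,424),f7(322,279)),("ptr",f6(385,648),f7(251,412)),("t.8",f6(128,110),None),("t.6",f6(268,237),f7(20,64)),("t.4?",f6(360,370),f7(240,237)),("t.2",f6(413,493),f7(283,310)),("t.1",f6(425,552),f7(292,347)),("barRtop",f6(540,615),f7(395,500))]:
    if b is None: continue
    X,r=tri([ray("wrist",*a,P6),ray("wrist",*b,P7)]); print(n,X,r[0],ang(X))
print("for planes Y")
for Y in (-.345,-.35,-.355,-.36,-.365,-.37):
    out=[]
    for px,P in [(f6(333,452),P6),(f7(213,302),P7),(f6(385,648),P6),(f7(251,412),P7)]:
        o,d=ray("wrist",*px,P); X=o+d*(Y-o[1])/d[1]; out.append(np.round(ang(X),4))
    print(Y,*out)
# bar and knob in w6/w7
E
```

```text
inner [ 0.5807 -0.3596  0.212 ] 0.0001650625545027353 (np.float64(0.1522001680413115), np.float64(0.36253012069189544))
outer [ 0.5602 -0.3618  0.2169] 0.0011014043847318278 (np.float64(0.17311721127216437), np.float64(0.34730734057957263))
ptr [ 0.5701 -0.3613  0.1579] 2.2304303053608875e-05 (np.float64(0.1529386214599831), np.float64(-0.0009546772804439813))
t.6 [ 0.6052 -0.3935  0.237 ] 0.012411368562764593 (np.float64(0.1418041894091944), np.float64(0.5909320518963713))
t.4? [ 0.5758 -0.3657  0.2259] 9.398398430698752e-05 (np.float64(0.1621405718696483), np.float64(0.43227899410635817))
t.2 [ 0.5652 -0.3669  0.1955] 1.2985108378903642e-05 (np.float64(0.16220394460269902), np.float64(0.23307910546488686))
t.1 [ 0.5622 -0.366   0.1807] 6.279172088059877e-05 (np.float64(0.16236071563922547), np.float64(0.1401174717559173))
barRtop [ 0.545  -0.3176  0.2113] 0.00038806978298882395 (np.float64(0.1858000388254799), np.float64(0.29094229720728354))
for planes Y
-0.345 [0.1569 0.437 ] [0.1629 0.5167] [0.1533 0.1096] [0.1548 0.2245]
-0.35 [0.1552 0.4122] [0.1589 0.4663] [0.153  0.0757] [0.1534 0.156 ]
-0.355 [0.1535 0.3868] [0.1553 0.4135] [0.1529 0.0418] [0.1527 0.0866]
-0.36 [0.1519 0.3609] [0.1522 0.3583] [0.1529 0.0078] [0.1528 0.0169]
-0.365 [0.1505 0.3345] [0.1495 0.3009] [ 0.1531 -0.0261] [ 0.1536 -0.0524]
-0.37 [0.1491 0.3076] [0.1474 0.2417] [ 0.1535 -0.0599] [ 0.1551 -0.1206]
```

The pointer triangulates to hinge height at the shut lid (angle −0.001, radius 153 mm against 151). The index line is at about 0.36 rad (radius 152 mm against 147), within the stated range. Next I'll go above the bar handle, straddle it and grip it.

```bash
cat >> h.py <<'E'
YAW=np.radians(.9);EX=np.array([np.cos(YAW),np.sin(YAW),0]);EY=np.array([-np.sin(YAW),np.cos(YAW),0]);EZ=np.array([0,0,1.])
def lidpose(hand0,phi):
    """hand0: handle axis point with lid shut; returns TCP, R"""
    H=hand0+.175*EX-.048*EZ
    n=np.sin(phi)*EX+np.cos(phi)*EZ; lx=np.cos(phi)*EX-np.sin(phi)*EZ
    g=H-.175*lx+.048*n
    return g-.019*n, np.array([-lx,-n,np.cross(-lx,-n)]).T
E
python3 - <<'E'
from h import *
np.set_printoptions(precision=4,suppress=True)
f=ctrl.current_contact_force
h0=np.array([.5435,-.255,.206]); t,R=lidpose(h0,0)
for ph in (0,.2,.36,.6): print(ctrl.ik(*lidpose(h0,ph)))
ctrl.goto(t+[0,0,.07],R); print(ctrl.current_t(),f())
np.save("Tw8.npy",wristpose());cv2.imwrite("pics/w8.png",ctrl.read_camera("wrist"))
E
```

```text
[-30.8326  27.8095  82.6467  -0.      69.5438 148.2674]
[-27.2523  32.2089  69.7084  -5.3811  88.224  152.4922]
[-24.7954  37.1845  58.4733  -9.016  102.922  153.7247]
[-21.7699  46.8255  39.5161 -15.394  124.9331 152.0195]
18.8917 [-1.1206  0.3435 -0.0778]
```

View pics/w8.png

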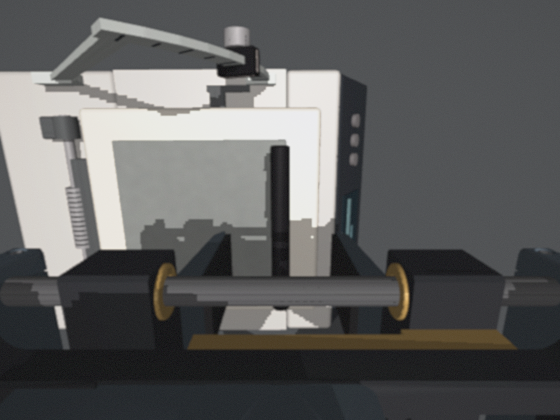

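The bar runs at u≈281, centred between the fingers and parallel to them. I'll descend and grip.

```bash
python3 - <<'E'
from h import *
np.set_printoptions(precision=4,suppress=True)
f=ctrl.current_contact_force
h0=np.array([.5435,-.255,.206]); t,R=lidpose(h0,0)
print(ctrl.move_l(t,vel=.06,contact_N=8),ctrl.current_tool_pos(),f())
ctrl.command_gripper(0.0); ctrl.sleep(.2)
print(ctrl.current_grip_width()*91,ctrl.current_tool_pos(),f(),ctrl.current_wrist_torque(),ctrl.current_t())
E
```

```text
False [ 0.5437 -0.2551  0.1874] [-0.1165  0.3323  0.7909]
13.13368388229683 [ 0.5435 -0.255   0.187 ] [ 1.1278 -0.0831 -0.3777] [ 0.0788 -0.0542  0.0597] 21.1917
```

Gripped at 13 mm opening, with almost no side force, so it is well centred. I'll lift along the arc to 0.28 rad, then look.

```bash
python3 - <<'E'
from h import *
np.set_printoptions(precision=4,suppress=True)
f=ctrl.current_contact_force
h0=np.array([.5435,-.255,.206])
for ph in (.07,.14,.21,.28):
    t,R=lidpose(h0,ph); ctrl.move_l(t,vel=.05,ori=R)
    print(ph,ctrl.current_grip_width()*91,ctrl.current_tool_pos()-t,f(),ctrl.current_t())
ctrl.sleep(.2)
np.save("Tw9.npy",wristpose());im=ctrl.read_camera("wrist");cv2.imwrite("pics/w9.png",im);print(f())
s=ctrl.read_camera("scene");cv2.imwrite("pics/s9.png",s);crop(s,95,115,150,150,4,"s9c.png")
E
```

```text
0.07 13.12513019206966 [-0.0002  0.     -0.0007] [ 0.7194 -0.7759 -6.2523] 21.5917
0.14 12.98506550297621 [-0.0002  0.0001 -0.0006] [ 0.8762 -1.2535 -5.6003] 21.9917
0.21 13.33823932450473 [-0.0003  0.     -0.0006] [-0.034  -0.9071 -7.3516] 22.3917
0.28 12.916902100582446 [-0.0003  0.0001 -0.0006] [-1.3573  0.3799 -7.0763] 22.7917
[ 0.3953 -0.035  -8.4854]
```

View pics/w9.png

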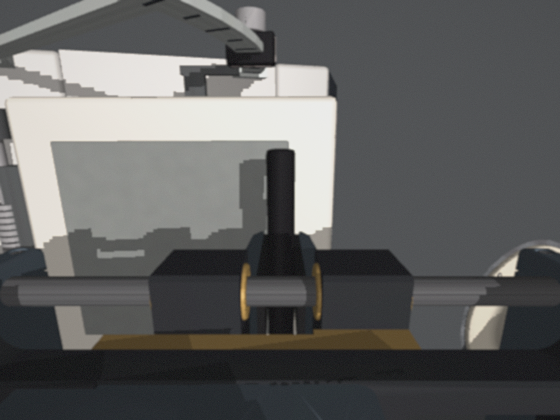

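View pics/s9c.png

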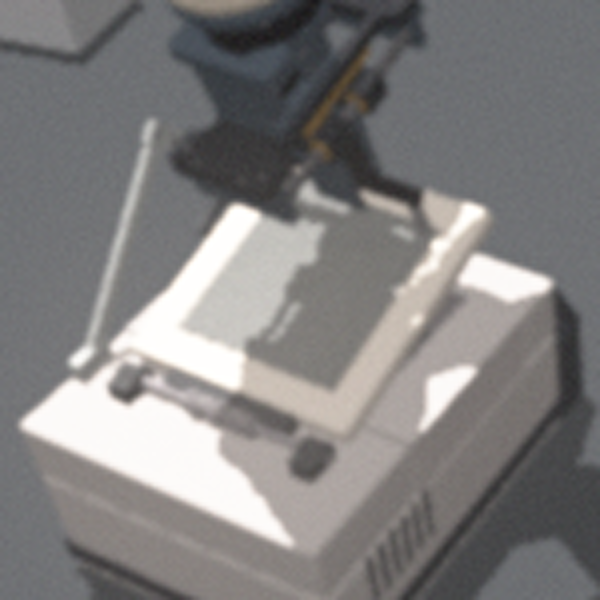

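The lid is following: the index is visible at (250,48) and the pointer at about (190–240,72). I'll go to 0.34 and enlarge.

```bash
python3 - <<'E'
from h import *
np.set_printoptions(precision=4,suppress=True)
f=ctrl.current_contact_force
h0=np.array([.5435,-.255,.206])
t,R=lidpose(h0,.34); ctrl.move_l(t,vel=.05,ori=R)
ctrl.sleep(.2); print(ctrl.current_tool_pos()-t,f(),ctrl.current_t())
P=wristpose();np.save("Tw10.npy",P);im=ctrl.read_camera("wrist");cv2.imwrite("pics/w10.png",im)
H=h0+.175*EX-.048*EZ; 
def pt(r,a,y): 
    X=H-r*np.cos(a)*EX+r*np.sin(a)*EZ; X[1]+=y-X[1]; return X
for a in (.30,.34,.36,.38,.40): print(a,"ptr",proj("wrist",pt(.151,a,-.3613),P),"mark",proj("wrist",pt(.147,a,-.3596),P))
print("w9",proj("wrist",pt(.151,.28,-.3613),np.load("Tw9.npy")))
crop(im,150,0,150,110,5,"w10c.png")
crop(cv2.imread("pics/w9.png"),150,0,150,110,5,"w9c.png")
t=ctrl.read_camera("top");cv2.imwrite("pics/t10.png",t);crop(t,335,115,150,150,4,"t10c.png")
E
```

```text
[-0.0001  0.0001 -0.0001] [ 0.0399  1.0025 -6.9238] 23.6583
0.3 ptr [243.4211  71.8063] mark [236.7797  74.7145]
0.34 ptr [242.433   69.8246] mark [235.6151  72.8794]
0.36 ptr [241.7566  68.7833] mark [234.8516  71.9162]
0.38 ptr [240.951   67.7065] mark [233.96    70.9211]
0.4 ptr [240.0101  66.5932] mark [232.9345  69.8932]
w9 [242.4579  69.8696]
```

View pics/w10c.png

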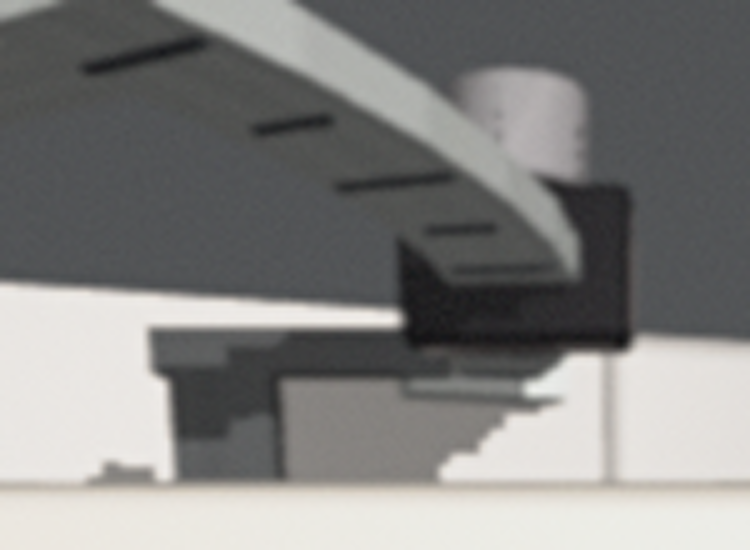

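View pics/t10c.png

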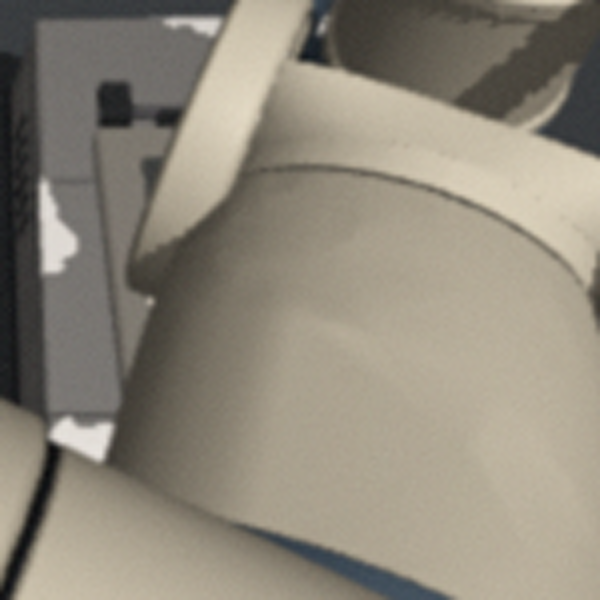

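The wrist view matches the model: the pointer tip is at about (240,70) and the prediction was (242,70). But the white line can't be seen from above, so I'll refine the index angle from the two survey views by fitting all the line's pixels. The quadrant's ticks serve as a cross-check.

```bash
python3 - <<'E'
from h import *
np.set_printoptions(precision=4,suppress=True)
from scipy.optimize import least_squares
P6=np.load("Tw6.npy");P7=np.load("Tw7.npy")
i6=cv2.imread("pics/w6.png");i7=cv2.imread("pics/w7.png")
print("w6 gray");print(i6[126:140,277:302].mean(2).astype(int))
print("w7 gray");print(i7[118:131,287:316].mean(2).astype(int))
E
```

```text
w6 gray
[[ 69  41  37  60  85  98  97  92  82  72  59  54  46  44  38  39  35  35
   32  31  29  45  63  83  92]
 [ 68  44  28  42  64  72  71  61  51  42  39  36  35  35  35  32  30  28
   29  27  28  34  52  71  91]
 [ 67  40  28  29  38  45  42  38  31  36  34  34  32  33  33  29  29  28
   35  38  40  42  41  60  83]
 [ 65  38  27  27  28  28  33  33  31  27  30  33  28  29  28  31  40  53
   76  74  67  60  50  53  81]
 [ 67  39  27  26  28  26  27  33  30  31  28  31  32  42  54  65  70  83
  103  98  75  56  44  53  81]
 [ 68  41  26  25  26  25  31  27  26  33  35  48  60  69  78  90  88  80
   85  76  53  40  40  59  84]
 [ 69  43  28  19  22  30  32  35  43  57  62  65  77  79  77  76  65  55
   51  46  48  57  64  75  89]
 [ 77  53  30  31  41  48  57  60  64  71  72  66  63  61  50  48  49  49
   58  70  79  85  88  92  94]
 [ 87  62  45  47  60  71  76  73  64  59  54  47  46  48  55  60  72  80
   91  96 101 103 102  97  98]
 [ 93  75  61  61  66  65  64  53  48  42  48  58  68  76  86  93  99 102
  107 107 109 111 105  98  98]
 [ 97  87  67  50  48  44  41  42  54  64 
[... 1260 characters left out ...]
 57  51  52  58  64  64  59  54  57  59  57  59
   58  62  65  73  87 100  98  91  90  92  92]
 [ 72  52  44  49  59  71  71  61  52  54  53  56  58  57  61  63  69  72
   81  82  88  90  96 106 109 100  95  93  92]
 [ 86  71  56  48  54  62  58  56  56  60  61  68  75  83  83  84  84  87
   87  88  87  88  91 101 108 104  95  93  91]
 [ 92  84  70  59  60  62  65  71  78  82  85  85  88  87  87  84  81  77
   75  74  74  77  83  98 110 105  94  94  94]
 [ 93  91  89  82  82  84  84  88  91  93  91  90  83  74  74  75  73  73
   74  73  77  83  88  99 106 104  94  91  92]
 [ 93  93  93  91  90  93  92  93  93  95  93  92  83  79  81  84  85  86
   84  85  90  95  95  97 101 100  94  91  92]]
```

```bash
python3 - <<'E'
from h import *
from scipy.optimize import least_squares
P6=np.load("Tw6.npy");P7=np.load("Tw7.npy")
L6=[(281,134.6),(284,133.8),(288,132.5),(292,131.1),(295,130.05)]
L7=[(292,126.1),(298,125.0),(302,124.1),(307,123.05)]
def pts(Y): 
    o=[]
    for L,P in((L6,P6),(L7,P7)):
        for p in L:
            a,d=ray("wrist",*p,P); o.append(a+d*(Y-a[1])/d[1])
    return np.array(o)
for hx in (.7185,.7205,.723):
  for bx in (0,-.0026):
    def res(q):
        X=pts(q[0]); dx=hx-(X[:,0]+bx); dz=X[:,2]-.158
        return (dz*np.cos(q[1])-dx*np.sin(q[1]))*1000
    r=least_squares(res,[-.36,.37]); print(hx,bx,r.x,np.round(r.fun,2))
    X=pts(-.3600); print("   Y=-.36: w6",np.round(np.arctan2(X[:5,2]-.158,hx-X[:5,0]-bx),3),"w7",np.round(np.arctan2(X[5:,2]-.158,hx-X[5:,0]-bx),3))
f6=lambda X,Y:(225+(X+.5)/6-.5,60+(Y+.5)/6-.5)
for Y in (-.3655,-.3665,-.3675):
  print(Y,[round(float(np.arctan2((lambda X:X[2]-.158)(Z:=(lambda a,d:a+d*(Y-a[1])/d[1])(*ray("wrist",*f6(*p),P6))),.7185+.0026-Z[0])),3) for p in [(430,608),(425,552),(413,493),(360,370),(318,302),(268,237),(203,173),(128,110)]])
E
```

```text
0.7185 0 [-0.36061324  0.36924156] [-0.08 -0.24 -0.14  0.1   0.27 -0.06 -0.17  0.06  0.21]
   Y=-.36: w6 [0.372 0.371 0.371 0.373 0.374] w7 [0.376 0.375 0.376 0.377]
0.7185 -0.0026 [-0.36061171  0.36339241] [-0.13 -0.27 -0.14  0.12  0.31 -0.1  -0.18  0.08  0.26]
   Y=-.36: w6 [0.366 0.365 0.366 0.367 0.368] w7 [0.37  0.369 0.37  0.371]
0.7205 0 [-0.36061204  0.36472659] [-0.12 -0.26 -0.14  0.12  0.3  -0.09 -0.18  0.07  0.24]
   Y=-.36: w6 [0.367 0.366 0.367 0.368 0.369] w7 [0.371 0.37  0.372 0.372]
0.7205 -0.0026 [-0.36061069  0.35901117] [-0.17 -0.29 -0.14  0.14  0.35 -0.13 -0.19  0.09  0.29]
   Y=-.36: w6 [0.361 0.36  0.361 0.363 0.364] w7 [0.365 0.364 0.366 0.367]
0.723 0 [-0.36061074  0.35922785] [-0.17 -0.29 -0.14  0.14  0.35 -0.13 -0.19  0.09  0.29]
   Y=-.36: w6 [0.361 0.36  0.361 0.363 0.364] w7 [0.365 0.365 0.366 0.367]
0.723 -0.0026 [-0.36060959  0.3536736 ] [-0.22 -0.32 -0.15  0.16  0.39 -0.18 -0.19  0.1   0.33]
   Y=-.36: w6 [0.355 0.355 0.356 0.358 0.359] w7 [0.359 0.359 0.361 0.362]
-0.3655 [0.046, 0.145, 0.244, 0.438, 0.541, 0.638, 0.738, 0.838]
-0.3665 [0.04, 0.139, 0.238, 0.434, 0.537, 0.635, 0.735, 0.836]
-0.3675 [0.034, 0.133, 0.233, 0.429, 0.533, 0.632, 0.732, 0.834]
```

The line pixels fit a radial line to within 0.3 mm at 0.363–0.37 rad, and the tick spacing fits 0.1 rad steps, so I'll use 0.368. I'll raise to it slowly and check.

```bash
python3 - <<'E'
from h import *
np.set_printoptions(precision=4,suppress=True)
f=ctrl.current_contact_force
h0=np.array([.5435,-.255,.206])
t,R=lidpose(h0,.368); ctrl.move_l(t,vel=.03,ori=R)
ctrl.sleep(.3); print(ctrl.current_tool_pos()-t,f(),ctrl.current_wrist_torque(),ctrl.current_t(),ctrl.current_grip_width()*91)
P=wristpose();np.save("Tw11.npy",P);im=ctrl.read_camera("wrist");cv2.imwrite("pics/w11.png",im)
crop(im,190,20,100,75,8,"w11c.png")
s=ctrl.read_camera("scene");cv2.imwrite("pics/s11.png",s);crop(s,95,115,150,120,5,"s11c.png")
E
```

```text
[-0.0001  0.     -0.0001] [-1.6513  1.5419 -7.3196] [ 0.4312 -0.393  -0.0643] 24.375 13.24626711103856
```

View pics/w11c.png

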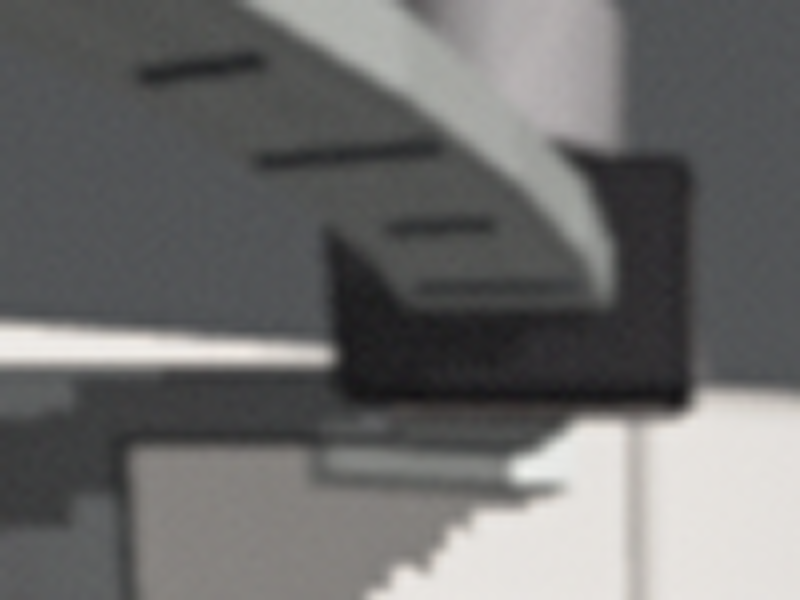

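View pics/s11c.png

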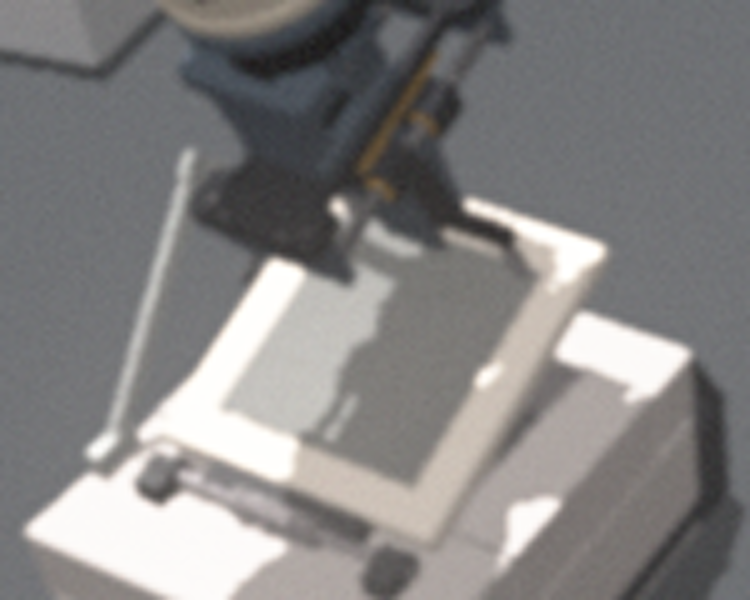

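The lid is held at 0.368. A faint edge of the line shows just above the pointer at about (242,70), but it is edge-on. To compare the two directly I'll roll the gripper about the pad normal while still clamping the bar, which swings the camera left and keeps the bar where it is.

```bash
cat >> h.py <<'E'
def rollpose(hand0,phi,b):
    t,R=lidpose(hand0,phi); n=-R[:,1]; g=t+.019*n
    n2=n*np.cos(b)+EY*np.sin(b); x=R[:,0]; y=-n2
    return g-.019*n2, np.array([x,y,np.cross(x,y)]).T
E
python3 - <<'E'
from h import *
np.set_printoptions(precision=4,suppress=True)
f=ctrl.current_contact_force
h0=np.array([.5435,-.255,.206])
for d in (6,12,18,24): print(d,ctrl.ik(*rollpose(h0,.368,np.radians(d))))
for d in (6,12,18,24):
    t,R=rollpose(h0,.368,np.radians(d)); ctrl.move_l(t,vel=.008,ori=R)
    print(d,ctrl.current_tool_pos()-t,f(),ctrl.current_wrist_torque(),ctrl.current_t(),ctrl.current_grip_width()*91)
    if np.linalg.norm(f())>25: break
ctrl.sleep(.2);P=wristpose();np.save("Tw12.npy",P);im=ctrl.read_camera("wrist");cv2.imwrite("pics/w12.png",im)
H=h0+.175*EX-.048*EZ
u,v=proj("wrist",[H[0]-.14,-.361,.212],P);print(u,v)
x0,y0=int(max(u-50,0)),int(max(v-37,0));print(x0,y0);crop(im,x0,y0,100,75,8,"w12c.png")
E
```

```text
6 [-22.2041  36.4015  60.2438 -13.9107 100.2968 155.328 ]
12 [-19.7015  35.5334  62.742  -18.7136  97.0191 157.3662]
18 [-17.2002  34.882   65.356  -23.6373  93.8897 159.8609]
24 [-14.7283  34.4679  68.0604 -28.7054  90.9797 162.8111]
6 [ 0.0001 -0.0005  0.0003] [-1.7805 -4.0796 -6.7827] [-0.1337 -0.1749  0.1709] 24.875 13.431572863544003
12 [ 0.0001 -0.0007  0.0004] [-1.6733 -6.5469 -6.6952] [-0.487  -0.1219  0.3512] 25.275 12.919524234002175
18 [-0.0001 -0.0008  0.0004] [-2.1474 -8.6853 -6.1361] [-0.4818  0.0146  0.363 ] 25.675 13.36291521372184
24 [-0.0002 -0.0008  0.0004] [-3.374  -8.2489 -5.8438] [-0.4513  0.1719  0.3028] 26.075 13.263066536782981
248.20791821270703 125.0300705125411
198 88
```

View pics/w12c.png

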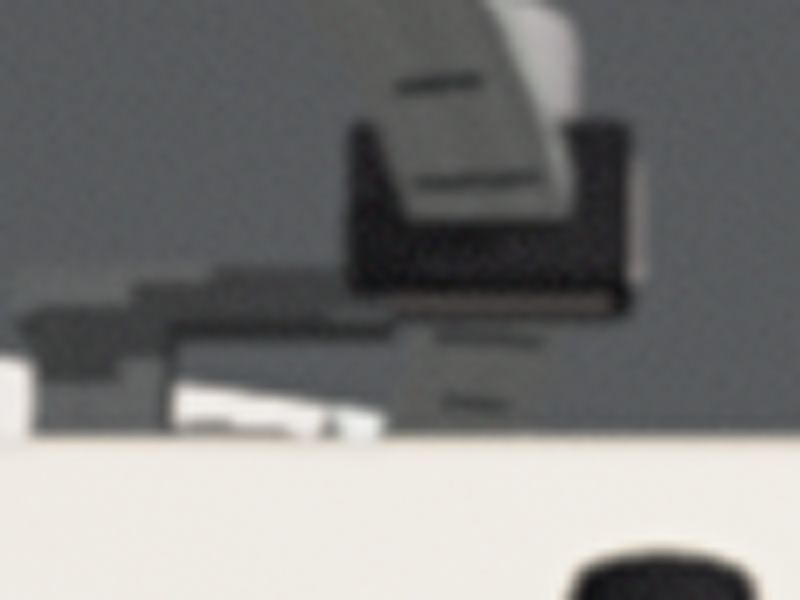

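This view shows both: the white line at y≈300 in the crop, and the pointer rod ending beside it at about (390,325). I'll enhance the contrast to see how the tip and line relate.

```bash
python3 - <<'E'
from h import *
np.set_printoptions(precision=4,suppress=True)
def enh(src,x0,y0,w,h,s,name):
    im=cv2.imread(src)[y0:y0+h,x0:x0+w].astype(float); im=np.clip((im/255)**.5*300-40,0,255).astype(np.uint8)
    cv2.imwrite("pics/"+name,cv2.resize(im,None,fx=s,fy=s,interpolation=cv2.INTER_CUBIC))
enh("pics/w12.png",198,110,90,45,8.8,"w12e.png")
enh("pics/w6.png",255,120,65,60,10,"w6e.png")
enh("pics/w7.png",265,100,75,60,10,"w7e.png")
for n in("6","7","12"):
    P=np.load(f"Tw{n}.npy");print(n,P[:3,3])
E
```

```text
6 [ 0.58   -0.0796  0.4503]
7 [ 0.59   -0.2001  0.5003]
12 [ 0.6326 -0.2577  0.4221]
```

View pics/w12e.png

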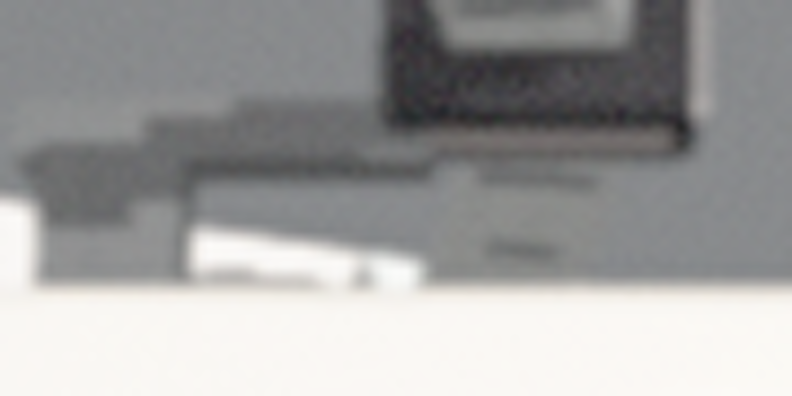

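View pics/w6e.png

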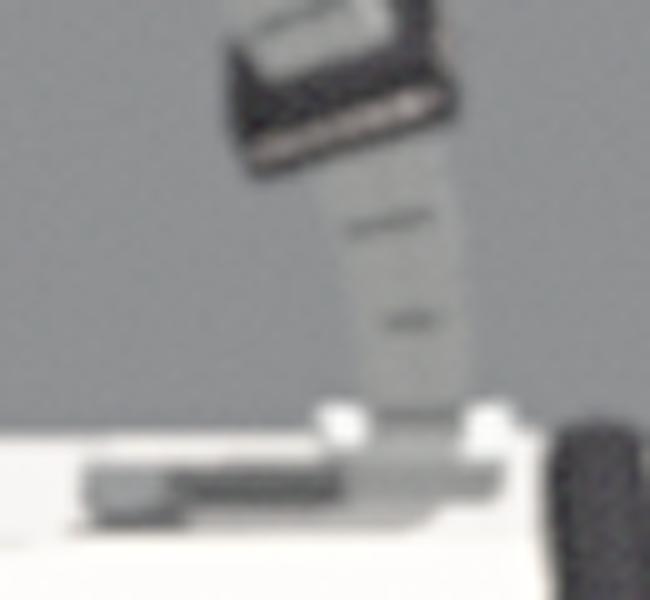

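View pics/w7e.png

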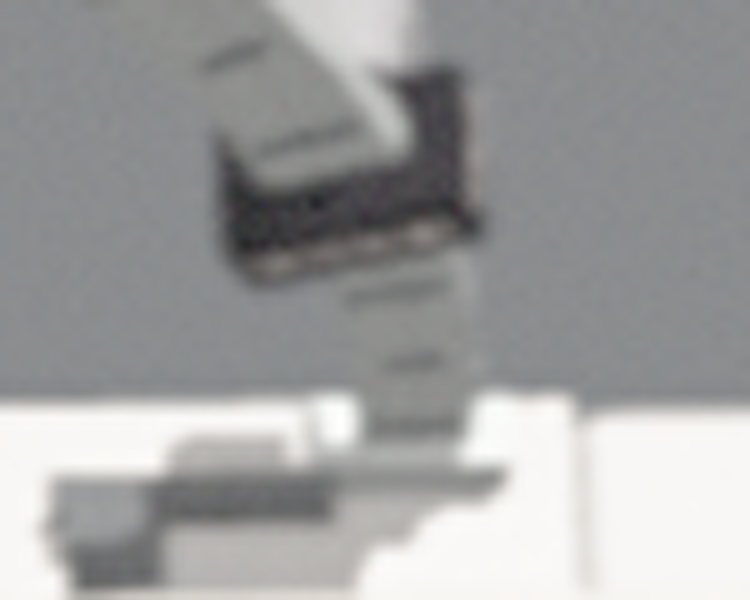

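```bash
python3 - <<'E'
from h import *
i=cv2.imread("pics/w12.png"); print("cols 228-258 rows 118-134")
g=i.mean(2).astype(int)
for r in range(116,136): print(r,*["%3d"%x for x in g[r,218:262]])
i=cv2.imread("pics/w7.png").mean(2).astype(int); print("w7 cols 276..306")
for r in range(143,160): print(r,*["%3d"%x for x in i[r,266:306]])
i=cv2.imread("pics/w6.png").mean(2).astype(int); print("w6 cols 258..300")
for r in range(160,176): print(r,*["%3d"%x for x in i[r,260:300]])
E
```

```text
cols 228-258 rows 118-134
116  90  90  90  90  89  90  91  91  90  91  90  89  90  92  88  89  90  91  91  89  90  87  77  51  34  30  26  26  30  25  27  32  35  33  34  30  35  31  30  31  33  33  32  32
117  89  89  92  90  91  91  88  89  90  90  92  89  90  89  88  90  90  88  90  91  90  87  76  52  34  24  28  27  30  26  27  29  27  25  26  27  25  24  23  25  26  28  31  34
118  90  90  90  88  90  89  92  89  90  91  89  89  89  91  89  90  90  89  89  91  90  89  76  52  33  26  29  28  29  28  29  27  27  29  24  29  25  23  28  26  28  31  32  38
119  89  91  87  88  91  90  87  89  91  89  90  90  90  91  91  89  90  90  90  92  91  88  76  54  33  24  27  26  26  30  29  23  30  24  29  30  30  29  33  25  31  30  37  38
120  91  93  93  92  91  92  89  87  87  85  87  86  89  85  87  86  87  86  87  87  87  84  75  53  32  26  25  26  27  24  26  25  33  32  35  33  31  33  31  34  39  35  35  41
121  95  95  94  97  95  92  83  74  74  73  75  75  75  75  74  76  74  76  73  75  76  75  64  45  34  24  27  23  24  30  27  30  30  35  35  37  34  36  38  36  31  36  3
[... 7271 characters left out ...]
 129 133 136 136 136 137 136 137 147 176 209
172 228 211 181 151 110  84  75  75  74  77  75  76  81  98 123 136 138 139 138 140 141 143 142 145 143 143 142 147 148 149 148 149 148 147 148 153 166 185 214 229
173 229 212 190 175 163 156 153 154 155 156 157 156 158 164 178 185 187 186 185 187 191 192 195 194 195 195 195 196 196 195 197 196 196 197 197 205 220 227 233 234
174 237 233 231 231 233 233 233 234 235 235 235 234 235 235 235 236 235 236 236 236 236 238 237 238 238 239 238 238 238 238 238 238 238 239 238 239 241 242 241 240
175 242 242 242 243 244 245 244 245 245 245 245 245 245 244 244 243 244 243 243 244 244 244 243 244 244 244 244 244 243 244 244 244 243 243 243 243 243 243 243 243
```

```bash
python3 - <<'E'
from h import *
i=cv2.imread("pics/w12.png").astype(int); d=i[:,:,2]-i[:,:,0]
print("R-B")
for r in range(120,132): print(r,*["%3d"%x for x in d[r,234:276]])
P=np.load("Tw12.npy");h0=np.array([.5435,-.255,.206]);H=h0+.175*EX-.048*EZ
for a in (.35,.36,.37,.38): print(a,[np.round(proj("wrist",[H[0]-r*np.cos(a),-.3606,.158+r*np.sin(a)],P),2) for r in (.147,.151,.165)])
E
```

```text
R-B
120  -4  -4  -3  -5  -5  -5  -1   1  -1   0  -4  -2   0  -1  -2   0   0  -2  -2  -1  -5  -3  -1  -1  -1   0   0  -1  -2  -2  -2   0  -1  -1   1   0  -2   2   0  -2  -2  -1
121  -3  -2  -4  -3  -3  -3  -2  -3  -1   2   2  -3   0   1   1   0  -1   0  -3   0  -2  -3  -1  -1  -3   0   0  -1  -1  -1  -2  -1  -2  -1   1  -2  -1  -3  -3   3   0   0
122  -1  -3  -2  -1  -2  -4  -1   0   1  -3  -1  -4  -2  -1  -4  -3  -3  -4   0  -2  -2   0   0   1  -1  -3   0  -3   2   2  -3   0  -2   2  -1  -3  -1  -2   0   0  -2  -1
123  -2  -1  -4  -1  -2  -3   0  -2   0  -4  -2  -3  -2  -3   2   1   2  -1   1   1  -1  -1   0   1   0  -3   1  -3  -2   2  -3   0   1   1  -1  -2   0  -3   0  -2   0  -2
124   0  -2  -2  -1  -1  -1  -3  -1  -2  -1   0  -2   1   0   3   4   3   5   1   2   2   2   3   2   3   0   3   2   2   2   3   0   3   2   3   0   1   3   3   3   2   0
125  -2  -1  -2  -1   0  -2  -3  -1  -1   0  -3  -1   2   2   5   4   6   4   5   4   5   4   5   4   4   4   5   4   6   3   4   5   4   4   4   3   6   4   5   4   3   0
126   0  -1  -2  -2  -3  -2   0  -2  -3  -2  -2  -2   0   4   4 
[... 591 characters left out ...]
  -1  -2  -4  -4  -4  -5  -3  -5
130  -2  -2  -2  -2  -2  -4  -2  -2  -3  -4  -2  -3  -2  -3  -5  -1  -1   1  -1  -2  -2  -1  -1   0   0  -2   0   0  -1  -1   0  -2  -2  -1  -3  -5  -4  -5  -4  -4  -4  -6
131  -4  -5  -4  -4  -3  -4  -3  -4  -3  -4  -3  -4  -3  -3  -5  -1   0   0   1   0  -1  -1  -1  -1   0   0   0   1   0  -2  -1   0   0  -1  -3  -4  -5  -4  -4  -4  -4  -4
0.35 [array([244.37, 127.13]), array([249.83, 127.24]), array([268.91, 127.62])]
0.36 [array([244.17, 126.23]), array([249.65, 126.32]), array([268.85, 126.62])]
0.37 [array([243.94, 125.33]), array([249.46, 125.39]), array([268.77, 125.61])]
0.38 [array([243.69, 124.41]), array([249.24, 124.44]), array([268.67, 124.58])]
```

By direct comparison, the pointer covers the inner end of the white line. Its top edge cuts the index face at row ≈124.5, so its centre is at about 125.45, against 125.6 for the line. That is agreement to about 0.003 rad. Before signing off I'll check the rest of the scene.

```bash
python3 - <<'E'
from h import *
s=ctrl.read_camera("scene");cv2.imwrite("pics/s13.png",s);cv2.imwrite("pics/s13v.png",s)
t=ctrl.read_camera("top");cv2.imwrite("pics/t13.png",t)
crop(s,270,190,160,150,4,"s13c.png");crop(t,100,140,170,190,3,"t13c.png")
print(ctrl.current_tool_pos(),ctrl.current_contact_force(),ctrl.current_t(),ctrl.current_grip_width()*91)
print(proj("top",(.6345,.2525,.1157)))
E
```

```text
[ 0.56615811 -0.26312414  0.24996771] [-3.2735831  -7.55183196 -4.43722174] 26.425 13.186255564398323
[187.4893587  179.56989098]
```

View pics/s13c.png

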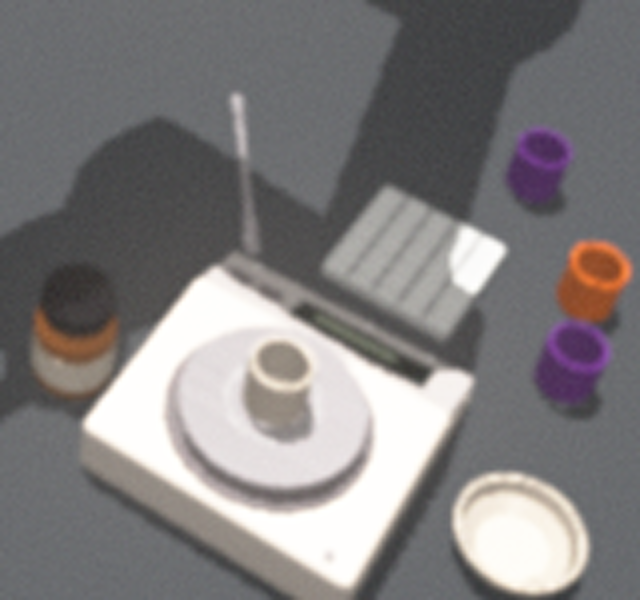

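View pics/t13c.png

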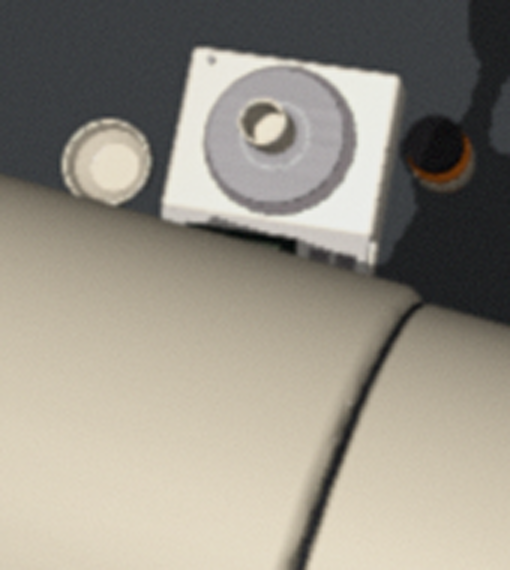

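The crucible stands upright inside the ring, with its rim within about 3 mm of the predicted centre. The jar, dish and spatula have not moved, and the grip is steady. Signing off.

```bash
python3 - <<'E'
from bench import ctrl
print(ctrl.sign_off(),ctrl.current_t())
E
```

```text
the job is handed in; nothing more can be done
the job is handed in; nothing more can be done
```

I put the white crucible upright in the middle of the balance pan and let go. I then lifted the lid to about 0.368 rad and handed the job in, still holding it there, at about 26.4 s of the 64 s allowed.

- **Crucible:** It was set down with under 1 N on the tool, so the pan should have stayed well clear of its stop; I could not read the pan joint itself. In the last pictures the crucible is upright inside the ring. The top view puts its rim about 3 mm off centre, slightly more than the wrist view did (about 1 mm).
- **Lid:** The index line measured 0.363–0.37 rad from two wrist views. A third close-up, taken while holding the lid, shows the pointer covering the inner end of the white line, with the two agreeing to about 0.003 rad. I never raised the lid past that angle.
- **Checks that were weaker:**
  - The scene and top cameras were blocked by the arm, so the pointer check rests on the wrist camera alone.
  - The quadrant ticks could suggest an index angle up to 0.01 rad higher, but I did not know their zero.
  - To get the close-up I rolled the gripper 24° while it held the bar. I left it rolled, with about 8 N of sideways force on the handle.
- **Other items:** The jar, dish and spatula look unmoved, and the arm never touched the index.

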